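Close the clip tin with its inner lid and keep the outer lid in hand

ROBOT

A 6-joint arm with a two-finger parallel gripper is mounted at the origin on the work surface. World frame = base frame: x ahead of the robot, y to its left, z up, the work surface at z = 0. Lengths are in m, angles in degrees, forces in N, time in s.
With the tool pointing down it reaches from about 0.25 to 0.725 m from the base axis. Payload 9.7 kg.
Tool frame: the origin (TCP) lies where the fingers leave the gripper's body, on its centre line; the fingertips stand 73 mm ahead of it and the grasp point (between the pads) lies 54 mm ahead of it; z points along the fingers, y is the line along which they close (so a half turn about z gives the same grasp; the last joint's range is limited). The gripper opens to 85 mm and grips with 20 to 120 N. Pads are 22 mm wide; open, the fingers measure 114 mm over their backs; the gripper's body (76 mm by 85 mm) begins 54 mm behind the grasp point. The pads swing forward as they close: fully open they stand 13 mm farther back than shut.
Start: joints at [63.999, 4.979, 10.078, 95.1, 0, 90], TCP at [0.241, 0.494, 0.304] pointing down, gripper open.
Joint ranges: [-179.16, 179.16], [-48.56, 103.87], [-65.8, 70.77], [-126.05, 130.52], [-82.76, 87.17], [-180, 180]. Speed limits (degrees/s): [127.2, 127.2, 147.25, 180, 180, 180].

INTERFACE

Orientations are given as [roll, pitch, yaw] about the fixed x, y, z axes, in that order (R = Rz(yaw) Ry(pitch) Rx(roll)).
In Python, from workcell import sensors, imaging, bot gives the robot as it stands.
- The arm moves only by the tool apply_moves, never from a script. Its argument "rows" is a list of rows, each a list of 3 entries, a list of its own where there are three numbers: the shift along the tool's x, y, z in units of 10 cm (1.0 is 10 cm), then the turn, a rotation vector about the tool's x, y, z in units of 30 degrees (1.0 is 30 degrees), then the opening, from 0 (shut) to 1 (fully open). A call has 1 to 20 rows; each row is the pose to reach, as a shift and turn from the pose commanded when the call began, along the tool's axes at that moment; what a row does not reach only later rows make up. A row lasts 1/10 s, in which the tool goes at most 50 mm and 8.59 degrees, less where a joint would pass 70% of its speed; a pose out of reach is approached as far as the arm can. A call with a number of a shift or a turn outside -1 to 1 is refused whole. A call with a gripper value outside its range is refused whole. The fingers move at their own pace and stop on an object; "force" is the grip in N (left out, the last holds). Time passes only in rows, so rows that repeat a pose let the fingers close. It gives the time, the measured TCP pose, the force, the opening and the grip force at its end, in the units of the state.
- sensors.get_obs(): the state, without advancing time (a new reading comes with each control period).
- imaging.camera(name): name is "scene" or "top"; returns (picture, depth): 384x512x3 uint8, red, green, blue; 384x512 float32, m along the optical axis (not along the pixel's ray), 0 where there is no reading.
- imaging.get_calibration(name): a dict with "intrinsics" (3x3 intrinsics, pixels), "world_from_camera" (4x4, takes a point from camera to world coordinates). Camera axes: x right, y down, z forward; pixel columns grow to the right and rows downward; lengths in m; the calibration is good to about 2 mm. A picture is of the moment at which its call begins. get_calibration takes no time and is no camera call.
- bot.job_done(): hands the job in; it is judged then, once.
The state is a dict: "time": time; "q": joint angles; "qd": joint speeds; "joint_efforts": joint torques, N m; "ee_pos": TCP position; "tcp_rot": TCP orientation; "wrist_force": force on the tool from outside, world axes, zero at the start; "torque": the same for the moment, N m; "opening": finger opening in m; "grasp_force": force on a finger pad.
Only numpy, scipy, OpenCV 4.12 (cv2) and the standard library are available. Lean on these libraries where they do the work, as an engineer would, in place of code of your own. Each camera call takes 0.05 s, during which the arm holds its last target. There are 200 camera calls.

TASK

Press the dispenser's spring pedal fully down to its stop and hold it there until a plant clip has rolled into the tin. Then carry the two nested lids together from the saucer (they both lift by the inner lid's wooden stem) and lower them gently onto the tin until both are seated, let go of the stem, grip the outer lid and lift it alone until it is clear above the stem, leaving the inner lid seated and undisturbed on the tin; the program finishes while still holding the outer lid level and still in the air. Do not part the lids anywhere but on the tin, and leave the other things on the bench where they are.

Things in the scene. Friction and masses are not known exactly. Their poses are not given: they have to be found in the camera images.
- dispenser: Fixed clip dispenser. Origin: on the bench under the centre of the tin's round seat. y runs from the seat along the chute; pedal on the -x side; z up. Base 115 x 235 x 12 mm. Chute mouth 34 mm wide, 52 mm from the seat's centre along y, top 102 mm high; farther on chute and cheeks reach 152 mm, the hopper (y 129 to 165) 192 mm. Nothing stands beside the tin along x: close fingers along x.
- pedal (a joint): Spring pedal's angle, rad: 0 at rest (pad level), 0.45 at its stop. Hinge along the dispenser's y, 50 mm inward (+x) from the pad's centre, which sinks 22 mm, tipping. About 2 N on the pad starts it, 6.5 N holds it at the stop; it springs back up. Near the stop a gate lets the clip roll down the chute into the tin, in about half a second.
- pedal_pad (a point): Centre of the top of the pedal's black rubber pad (44 mm along the dispenser's x, 40 mm along y), 145 mm above the bench at rest, at (-85, 110) mm in the dispenser's frame. Free of obstacles above.
- tin: Round open steel tin, 68 mm diameter, 50 mm high, wall 3 mm (mouth 62 mm), 0.35 kg, standing loose in the seat on the dispenser's base (its underside 12 mm above the bench). Origin: centre of its underside, z up.
- clip: Small aluminium plant clip, a roll 16 mm in diameter and 22 mm long, waiting behind the gate in the dispenser's chute. Origin: its centre. The only loose clip; those in the hopper are fixed.
- saucer: Low aluminium saucer, 128 mm diameter, 10 mm high, loose on the bench, its inner floor 4 mm above the bench; the nested lids stand on it. Origin: centre of its underside.
- inner_lid: Inner lid, steel with wooden stem, about 90 g. Origin: centre of its plug's underside, z up. Plug 56 mm diameter to z = 14 mm (lower edge bevelled to 51), flange 66 mm diameter at 14 to 18 mm, round stem 14 mm diameter at 18 to 72 mm. Seated, the plug is in the tin's mouth and the flange on its rim: this origin is then 36 mm above the tin's origin.
- stem_top (a point): Centre of the top of the inner lid's stem, 72 mm above the inner lid's origin. The stem passes up through the outer lid's hole and shows 28 mm above its collar.
- outer_lid: Outer lid, steel, about 110 g, lying loose on the inner lid's flange: lifting the stem carries both. Origin: centre of its lower edge, z up; 2 mm above the inner lid's origin when nested. Skirt 80 mm outer, 74 mm inner diameter to z = 16 mm, flat top 16 to 20 mm, collar 40 mm diameter 20 to 42 mm; 18 mm hole through top and collar for the stem. Seated, its skirt surrounds the tin's rim.
- celadon_pot: Bystander: celadon ceramic pot, 80 mm diameter, 60 mm high, loose. Origin: centre of its underside.
- tweezer: Bystander: stainless bonsai tweezer, 180 mm long, lying flat, loose. Origin: its middle, at bench height.
- clay_pot: Bystander: small terracotta pot, 70 mm diameter, 65 mm high, loose. Origin: centre of its underside.
- spray_bottle: Bystander: amber glass bottle, 64 mm diameter, 170 mm high, loose. Origin: centre of its underside.
- wire_spool: Bystander: copper spool, 60 mm diameter, 40 mm high, loose. Origin: centre of its underside.
- tea_bowl: Bystander: white bowl, 104 mm diameter, 60 mm high, loose. Origin: centre of its underside.
- brush: Bystander: wooden-handled brush lying flat, loose. Origin: under its middle.
Mind the look-alikes: they are no part of the job. Leave any green or red look-alike of the outer_lid alone.

How it is judged (in metres and radians):
On the way, in this order (a step that is already met when the one before it is completed fails the run):
1. the pedal is held down at its stop until a clip lies in the tin (value of joint pedal above 0.41 rad and horizontal distance between clip and tin below 0.03 m and z of clip in the frame of tin between 0 and 0.034 m), for 0.1 s.
2. both lids are seated on the tin, the inner one let go (horizontal distance between inner_lid and tin below 0.005 m and z of inner_lid in the frame of tin between 0.033 and 0.0385 m and angle between the z axis of each of inner_lid, outer_lid and the z axis of tin, either way round below 0.07 rad and z of outer_lid in the frame of tin below 0.0415 m and contact force between the fingers and inner_lid below 0.05 N), for 0.2 s.
At the end, for the whole second after the job is handed in: Clip in the tin; tin upright in its seat (8 mm); inner lid seated (2.5 mm in height, 5 mm off-centre, 0.07 rad), still, untouched; pedal up; outer lid held in the fingers (over 1 N), still, level (0.2 rad), its edge over 112 mm above the tin's underside, touching none of these (horizontal distance between clip and tin below 0.03 m and z of clip in the frame of tin between 0 and 0.034 m and horizontal distance between inner_lid and tin below 0.005 m and z of inner_lid in the frame of tin between 0.033 and 0.0385 m and angle between the z axis of inner_lid and the z axis of tin, either way round below 0.07 rad and z of outer_lid in the frame of tin above 0.112 m and angle between outer_lid's own z axis and vertical below 0.2 rad and linear speed of outer_lid below 0.03 m/s and contact force between the fingers and outer_lid above 1 N and contact force between outer_lid and inner_lid below 0.02 N and contact force between outer_lid and tin below 0.02 N and contact force between outer_lid and dispenser below 0.02 N and contact force between each of the arm, the fingers and inner_lid below 0.05 N and linear speed of inner_lid below 0.02 m/s and angle between tin's own z axis and vertical below 0.06 rad and horizontal distance between tin and dispenser below 0.008 m and value of joint pedal below 0.1 rad); the arm keeps its last pose, push and grip.
It fails at once if the lids are parted (more than 15 mm) while the inner lid is not seated on the tin (distance between outer_lid and inner_lid above 0.017 m and not (horizontal distance between inner_lid and tin below 0.005 m and z of inner_lid in the frame of tin between 0.033 and 0.0385 m and angle between the z axis of inner_lid and the z axis of tin, either way round below 0.07 rad)).
It fails at once if the lids are pressed onto the tin or jammed in it with more than 60 N (contact force between inner_lid and tin above 60 N).
It fails at once if the saucer or a bystander is displaced by more than 40 mm (distance of any of saucer, celadon_pot, tweezer, clay_pot, spray_bottle, wire_spool, tea_bowl, brush from where it was at the start of the episode above 0.04 m).
It also fails if it takes over 64 s, if anything falls off the work surface, if the arm or the gripper's body presses on something with over 40 N, if the wrist force passes 120 N, or if a joint passes its speed limit or range.

## Working session

There is one attempt and no reset: what is moved stays moved. The work goes in short steps, Python scripts to look and compute and a tool call to move; the robot and the scene stay as the last step left them, time stands still between calls to the robot, and variables do not carry over. Pictures are saved under pics/ and viewed, at most 10 in all, crops included, and the job is handed in when it is done.

Besides the shell and the picture viewer there is one more tool, called after "Request:" as name(argument=value, ...), one argument or row to a line, values as JSON. apply_moves: Moves the arm, as the interface text tells. Its arguments: {"type":"object","properties":{"rows":{"type":"array"},"force":{"type":"number"}},"required":["rows"]}

```bash
mkdir -p pics; cat > h.py <<'E'
import numpy as np, cv2
from workcell import sensors, imaging, bot
def grab(n):
    p,d=imaging.camera(n); c=imaging.get_calibration(n)
    return p,d,np.array(c["intrinsics"]),np.array(c["world_from_camera"])
def cloud(d,K,T):
    v,u=np.indices(d.shape); P=np.stack([(u-K[0,2])/K[0,0]*d,(v-K[1,2])/K[1,1]*d,d],-1)
    return P@T[:3,:3].T+T[:3,3]
def plane(u,v,z,K,T):
    r=T[:3,:3]@np.array([(u-K[0,2])/K[0,0],(v-K[1,2])/K[1,1],1.]); return T[:3,3]+r*(z-T[2,3])/r[2]
E
python3 - <<'E'
from h import *
for n in("top","scene"):
    p,d,K,T=grab(n); cv2.imwrite(f"pics/{n}0.png",p[...,::-1]); np.savez(f"{n}0.npz",p=p,d=d,K=K,T=T)
    print(n,K[0,0],T.round(3).tolist())
print(sensors.get_obs())
E
```

```text
top 411.16224326796936 [[0.024, -0.994, 0.11, 0.412], [-0.999, -0.02, 0.035, -0.038], [-0.032, -0.11, -0.993, 1.181], [0.0, 0.0, 0.0, 1.0]]
scene 399.31070600795493 [[-0.471, 0.683, -0.559, 1.147], [0.882, 0.352, -0.313, 0.293], [-0.017, -0.64, -0.768, 0.923], [0.0, 0.0, 0.0, 1.0]]
{'time': 0.1, 'q': array([6.39990544e+01, 5.00779995e+00, 1.00389285e+01, 9.50993238e+01,
       4.83230798e-04, 8.99983277e+01]), 'qd': array([ 0.04458287,  0.03780293,  0.07570598,  0.05384531,  0.01877142,
       -0.06305204]), 'joint_efforts': array([-4.43161275e-05, -5.21563768e+01,  4.65653443e+01,  1.59375760e-02,
       -2.08044611e-05, -6.59404435e-06]), 'ee_pos': array([0.24105888, 0.49422734, 0.30325475]), 'tcp_rot': array([-1.79931805e+02, -4.85220875e-04,  1.54000726e+02]), 'wrist_force': array([-0.06828485,  0.42773769, -0.14718944]), 'torque': array([ 0.00765767, -0.02508097, -0.01948676]), 'grasp_force': 0.0, 'opening': 0.08551264325523612}
```

View pics/top0.png

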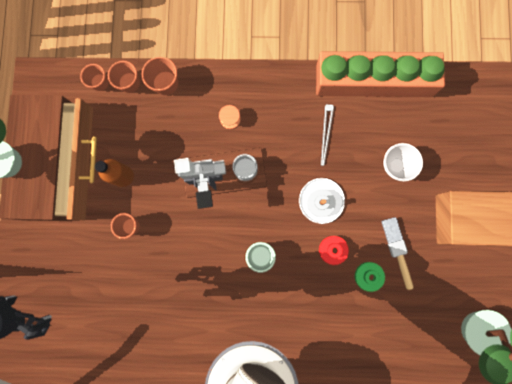

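View pics/scene0.png

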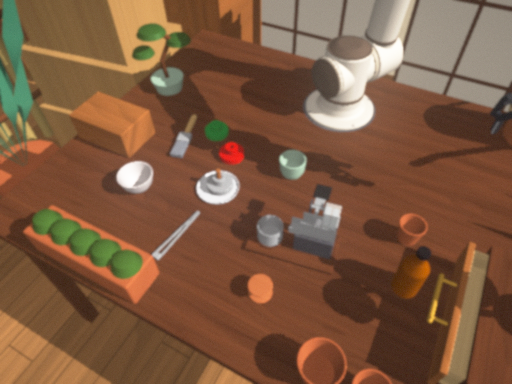

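The top view shows the tin at (245,168), with the dispenser and hopper to its left and the black pedal pad at (204,199). The saucer with the steel nested lids is at (322,201) and the stem at (324,202).

Candidates for the outer lid: steel in the saucer (322,201), red (334,250) and green (370,277). I choose the steel one with the wooden stem. I'll measure it now and check it in a crop.

```bash
python3 - <<'E'
from h import *
for n in("top","scene"):
    f=np.load(n+"0.npz"); p,d,K,T=[f[k] for k in"pdKT"]; C=cloud(d,K,T)
    hsv=cv2.cvtColor(p,cv2.COLOR_RGB2HSV)
    ok=d>0
    def rep(name,m):
        q=C[m&ok]; 
        if len(q)<3: print(n,name,len(q));return
        (cx,cy),r=cv2.minEnclosingCircle(q[:,:2].astype(np.float32))
        print(n,name,len(q),q.mean(0).round(4),"mid",((q.min(0)+q.max(0))/2).round(4),"circ",round(cx,4),round(cy,4),round(r,4))
    X,Y,Z=C[...,0],C[...,1],C[...,2]
    c={"top":{"lid":(322,201),"tin":(245,168),"pad":(204,198),"disp":(200,170)},"scene":{"lid":(218,182),"tin":(270,230),"pad":(322,193),"disp":(318,228)}}[n]
    for k,(u,v) in c.items(): print(k,C[v,u].round(3))
    ctr=plane(*c["lid"],.05,K,T)
    near=np.hypot(X-ctr[0],Y-ctr[1])<.08
    rep("saucer",near&(Z>.003)&(Z<.016)); rep("top20",near&(Z>.02)&(Z<.032)); rep("collar",near&(Z>.042)&(Z<.054)); rep("stem",near&(Z>.066))
    ctr=plane(*c["tin"],.062,K,T); near=np.hypot(X-ctr[0],Y-ctr[1])<.045
    rep("tinrim",near&(Z>.056)&(Z<.068))
    ctr=plane(*c["pad"],.145,K,T); near=np.hypot(X-ctr[0],Y-ctr[1])<.05
    rep("pad",near&(abs(Z-.145)<.012)&(hsv[...,2]<70))
    ctr=plane(*c["disp"],.15,K,T); near=np.hypot(X-ctr[0],Y-ctr[1])<.12
    m=near&(abs(Z-.192)<.01); rep("hop",m)
    if m.sum()>5: print(cv2.minAreaRect(C[m&ok][:,:2].astype(np.float32)))
    for nm,a,b,e,g in(("l",*c["lid"],45,6),("t",*c["disp"],50,6)): cv2.imwrite(f"pics/{n}_{nm}.png",cv2.resize(p[b-e:b+e,a-e:a+e,::-1],(390,390),interpolation=cv2.INTER_CUBIC))
ims=[cv2.imread(f"pics/{a}_{b}.png") for a in("top","scene") for b in "lt"]
cv2.imwrite("pics/crops.png",cv2.resize(np.vstack([np.hstack(ims[:2]),np.hstack(ims[2:])]),(600,600)))
E
```

```text
lid [ 0.515 -0.179  0.076]
tin [0.612 0.034 0.014]
pad [0.51  0.128 0.146]
disp [0.582 0.142 0.144]
top saucer 671 [ 0.5262 -0.1863  0.0061] mid [ 0.5151 -0.1821  0.0091] circ 0.5185 -0.1822 0.0799
top top20 459 [ 0.5152 -0.1818  0.0255] mid [ 0.5158 -0.1826  0.0259] circ 0.516 -0.1825 0.0399
top collar 128 [ 0.5161 -0.1818  0.0473] mid [ 0.5163 -0.1826  0.0477] circ 0.5159 -0.1824 0.0198
top stem 22 [ 0.5156 -0.1819  0.0751] mid [ 0.5153 -0.1817  0.076 ] circ 0.5101 -0.1818 0.0023
top tinrim 90 [0.6124 0.0336 0.0605] mid [0.6098 0.0332 0.0618] circ 0.6102 0.0339 0.0344
top pad 210 [0.5081 0.1283 0.1443] mid [0.5171 0.1312 0.1423] circ 0.5199 0.1313 0.0346
top hop 212 [0.5856 0.1787 0.1907] mid [0.5858 0.1797 0.189 ] circ 0.5859 0.1799 0.0237
((0.5858237743377686, 0.17951449751853943), (0.03405259922146797, 0.03621803969144821), 9.734981536865234)
lid [ 0.534 -0.177  0.044]
tin [0.597 0.025 0.017]
pad [0.516 0.129 0.145]
disp [0.609 0.158 0.132]
scene saucer 475 [ 0.5376 -0.1822  0.0066] mid [ 0.5361 -0.1779  0.0093] circ 0.5367 -0.18 0.0766
scene top20 293 [ 0.5251 -0.1776  0.0255] mid [ 0.5158 -0.1837  0.026 ] circ 0.5175 -0.1835 0.0424
scene collar 102 [ 0.5216 -0.181   0.047 ] mid [ 0.5175 -0.1828  0.048 ] circ 0.5179 -0.1828 0.0216
scene stem 24 [ 0.5193 -0.1825  0.0732] mid [ 0.5193 -0.1836  0.0731] circ 0.518 -0.184 0.0073
scene tinrim 97 [0.6199 0.0376 0.0604] mid [0.6132 0.0328 0.0604] circ 0.6119 0.0334 0.0346
scene pad 126 [0.5102 0.1268 0.1446] mid [0.5105 0.1271 0.1448] circ 0.5113 0.1255 0.0213
scene hop 223 [0.5907 0.1787 0.1907] mid [0.5887 0.178  0.1888] circ 0.5886 0.1787 0.0235
((0.5879755020141602, 0.17811308801174164), (0.036536380648612976, 0.03569873049855232), 9.475493431091309)
```

View pics/crops.png

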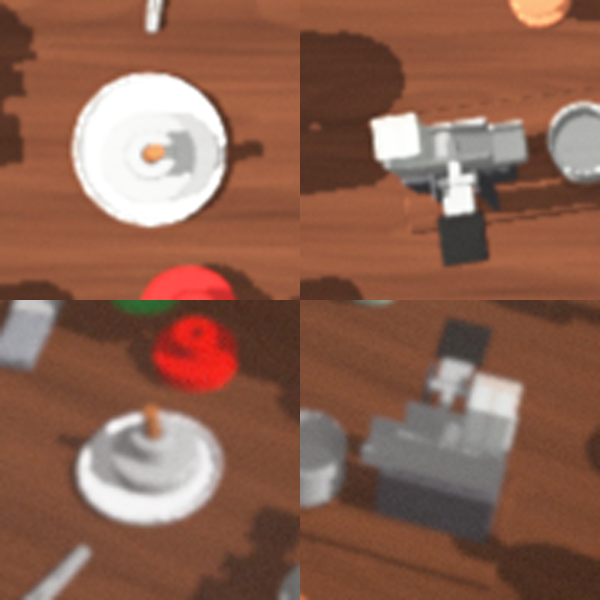

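The crops confirm the steel lids in the saucer, with the wooden stem at crop (152,152), and the black pad at crop (463,238). Estimates:
- **Lids:** (0.5165, -0.1825)
- **Tin:** (0.611, 0.0334)
- **Dispenser yaw:** about 9.4°
- **Pad:** (0.509, 0.128)

Next I move to a point above the pad.

Request:
apply_moves(
  rows=[
    [[-0.2,-0.1,0],[0,0,0],0],
    [[-0.5,-0.26,0],[0,0,0],0],
    [[-0.8,-0.42,0],[0,0,0],0],
    [[-1.0,-0.53,0],[0,0,0],0],
  ],
  force=40,
)

```text
time: 0.5
ee_pos: [0.3085, 0.4014, 0.3036]
tcp_rot: [-180.0, 0.0, 154.0]
wrist_force: [0.4, 0.3, -0.1]
opening: 0.0284
grasp_force: 0.0
```

Request:
apply_moves(
  rows=[
    [[-0.3,-0.16,0],[0,0,0],0],
    [[-0.6,-0.32,0],[0,0,0],0],
    [[-0.9,-0.48,0],[0,0,0],0],
    [[-1.0,-0.53,0],[0,0,0],0],
  ],
)

```text
time: 0.9
ee_pos: [0.3755, 0.3094, 0.3037]
tcp_rot: [-180.0, 0.0, 153.9]
wrist_force: [0.3, -0.1, -0.5]
opening: 0.0
grasp_force: 0.0
```

Request:
apply_moves(
  rows=[
    [[-0.3,-0.16,0],[0,0,0],0],
    [[-0.6,-0.32,0],[0,0,0],0],
    [[-0.9,-0.48,0],[0,0,0],0],
    [[-1.0,-0.53,0],[0,0,0],0],
  ],
)

```text
time: 1.3
ee_pos: [0.4421, 0.2183, 0.3036]
tcp_rot: [-180.0, -0.0, 153.9]
wrist_force: [-0.7, -0.7, -0.2]
opening: -0.0
grasp_force: 0.0
```

Request:
apply_moves(
  rows=[
    [[-0.3,-0.16,0],[0,0,0],0],
    [[-0.6,-0.32,0],[0,0,0],0],
    [[-0.9,-0.48,0],[0,0,0],0],
    [[-1.0,-0.53,0],[0,0,0],0],
    [[-1.0,-0.53,0],[0,0,0],0],
  ],
)

```text
time: 1.8
ee_pos: [0.5081, 0.1281, 0.3034]
tcp_rot: [-180.0, -0.0, 153.9]
wrist_force: [-0.4, 0.5, -0.4]
opening: 0.0002
grasp_force: 0.0
```

Request:
apply_moves(
  rows=[
    [[0,0,0.25],[0,0,0],0],
    [[0,0,0.5],[0,0,0],0],
    [[0,0,0.7],[0,0,0],0],
    [[0,0,0.8],[0,0,0],0],
    [[0,0,0.84],[0,0,0],0],
    [[0,0,0.88],[0,0,0],0],
    [[0,0,0.92],[0,0,0],0],
    [[0,0,0.96],[0,0,0],0],
  ],
)

```text
time: 2.6
ee_pos: [0.5078, 0.1288, 0.2087]
tcp_rot: [179.9, 0.0, 154.0]
wrist_force: [-2.3, 2.7, 4.0]
opening: -0.0
grasp_force: 2.4
```

Request:
apply_moves(
  rows=[
    [[0,0,0.03],[0,0,0],0],
    [[0,0,0.06],[0,0,0],0],
    [[0,0,0.09],[0,0,0],0],
    [[0,0,0.09],[0,0,0],0],
  ],
)

```text
time: 3.0
ee_pos: [0.5085, 0.1286, 0.1996]
tcp_rot: [179.9, 0.1, 154.0]
wrist_force: [-0.0, 1.5, 7.4]
opening: -0.0002
grasp_force: 3.1
```

Request:
apply_moves(
  rows=[
    [[0,0,0.02],[0,0,0],0],
    [[0,0,0.04],[0,0,0],0],
    [[0,0,0.04],[0,0,0],0],
  ],
)

```text
time: 3.3
ee_pos: [0.5089, 0.1286, 0.1973]
tcp_rot: [179.8, 0.2, 154.0]
wrist_force: [-1.0, 1.6, 13.8]
opening: 0.0003
grasp_force: 6.8
```

Request:
apply_moves(
  rows=[
    [[0,0,0.02],[0,0,0],0],
    [[0,0,0.02],[0,0,0],0],
  ],
)

```text
time: 3.5
ee_pos: [0.509, 0.1288, 0.1967]
tcp_rot: [179.7, 0.3, 154.0]
wrist_force: [-4.6, 0.4, 24.2]
opening: 0.0
grasp_force: 11.9
```

Force is rising sharply (24 N), so the pedal is at its stop. I'll hold it there for the clip.

Request:
apply_moves(
  rows=[
    [[0,0,0],[0,0,0],0],
    [[0,0,0],[0,0,0],0],
    [[0,0,0],[0,0,0],0],
    [[0,0,0],[0,0,0],0],
    [[0,0,0],[0,0,0],0],
    [[0,0,0],[0,0,0],0],
    [[0,0,0],[0,0,0],0],
    [[0,0,0],[0,0,0],0],
    [[0,0,0],[0,0,0],0],
    [[0,0,0],[0,0,0],0],
  ],
)

```text
time: 4.5
ee_pos: [0.509, 0.1288, 0.1967]
tcp_rot: [179.7, 0.3, 154.0]
wrist_force: [-5.3, 1.2, 25.9]
opening: -0.0003
grasp_force: 12.0
```

```bash
python3 - <<'E'
from h import *
o=[]
for n,(u,v) in(("top",(245,168)),("scene",(270,230))):
    p,d,K,T=grab(n); C=cloud(d,K,T); print(C[v-6:v+7:3,u-6:u+7:3,2].round(3))
    o.append(cv2.resize(p[v-35:v+35,u-35:u+35,::-1],(390,390),interpolation=cv2.INTER_CUBIC))
cv2.imwrite("pics/clip.png",np.hstack(o)); s=sensors.get_obs(); print(s["time"],s["wrist_force"])
E
```

```text
[[0.013 0.014 0.014 0.014 0.014]
 [0.016 0.018 0.014 0.017 0.031]
 [0.015 0.017 0.013 0.018 0.029]
 [0.014 0.017 0.015 0.013 0.023]
 [0.015 0.017 0.016 0.021 0.016]]
[[0.031 0.022 0.022 0.024 0.027]
 [0.032 0.016 0.014 0.014 0.019]
 [0.029 0.015 0.015 0.014 0.018]
 [0.028 0.014 0.013 0.017 0.012]
 [0.055 0.058 0.06  0.061 0.057]]
4.6 [-4.27562898  1.24064856 24.77216104]
```

View pics/clip.png

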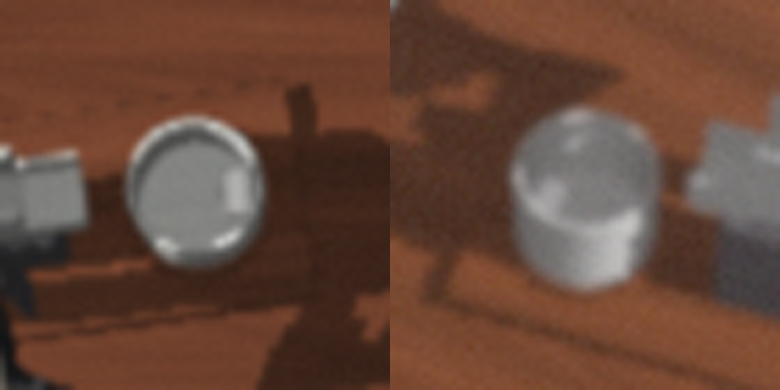

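The clip lies in the tin: it shows at crop (238,190) in the top half and (548,190) in the scene half, about 23 mm off-centre. I release the pedal and go to the lids.

Request:
apply_moves(
  rows=[
    [[0,0,-0.1],[0,0,0],0],
    [[0,0,-0.3],[0,0,0],0],
    [[0,0,-0.5],[0,0,0],0],
    [[-0.1,-0.2,-0.6],[0,0,0],0],
    [[-0.3,-0.5,-0.6],[0,0,0.2],0],
    [[-0.48,-0.92,-0.6],[0,0,0.3],0],
    [[-0.48,-0.92,-0.6],[0,0,0.6],0],
    [[-0.48,-0.92,-0.6],[0,0,0.91],0],
    [[-0.48,-0.92,-0.6],[0,0,0.91],0],
  ],
)

```text
time: 5.5
ee_pos: [0.5106, 0.024, 0.2527]
tcp_rot: [-180.0, 0.0, 126.5]
wrist_force: [-0.1, -0.5, -0.2]
opening: -0.0
grasp_force: 0.0
```

Request:
apply_moves(
  rows=[
    [[0,0,0],[0,0,0.28],0.5],
    [[0,0,0],[0,0,0.56],0.5],
    [[0,0,0],[0,0,0.84],0.5],
    [[0,0,0],[0,0,0.91],0.5],
    [[0,0,0],[0,0,0.91],0.5],
  ],
)

```text
time: 6.0
ee_pos: [0.5106, 0.0249, 0.2527]
tcp_rot: [-180.0, 0.0, 99.6]
wrist_force: [0.4, 0.4, -0.5]
opening: 0.0427
grasp_force: 0.0
```

```bash
cat > go.py <<'E'
import sys; from h import *
from scipy.spatial.transform import Rotation as R
s=sensors.get_obs(); r=R.from_euler("xyz",s["tcp_rot"],degrees=True)
t=np.array([float(x) for x in sys.argv[1:4]]); g=R.from_euler("xyz",[180,0,float(sys.argv[4])],degrees=True)
print(s["time"],s["ee_pos"].round(4),s["tcp_rot"].round(1),"shift",(r.inv().apply(t-s["ee_pos"])*10).round(3),"turn",((r.inv()*g).as_rotvec(degrees=True)/30).round(3),"q",s["q"].round(0),"F",s["wrist_force"].round(2))
E
python3 go.py .5165 -.1825 .20 99.4
```

```text
6.0 [0.5106 0.0249 0.2527] [-180.     0.    99.6] shift [-2.055 -0.287  0.528] turn [-0.     0.001  0.006] q [ 3. -1. -2. 89. -0. 83.] F [ 0.38  0.35 -0.46]
```

Request:
apply_moves(
  rows=[
    [[-0.3,-0.05,0],[0,0,0],0.5],
    [[-0.6,-0.09,0],[0,0,0],0.5],
    [[-0.9,-0.13,0],[0,0,0],0.5],
    [[-1.0,-0.14,0],[0,0,0],0.5],
  ],
)

```text
time: 6.4
ee_pos: [0.513, -0.0781, 0.2527]
tcp_rot: [-180.0, 0.0, 99.5]
wrist_force: [0.2, -0.5, 0.3]
opening: 0.0428
grasp_force: 0.0
```

Request:
apply_moves(
  rows=[
    [[-0.3,-0.05,0],[0,0,0],0.5],
    [[-0.6,-0.09,0.2],[0,0,0],0.5],
    [[-0.9,-0.13,0.4],[0,0,0],0.5],
    [[-1.0,-0.14,0.5],[0,0,0],0.5],
    [[-1.05,-0.14,0.5],[0,0,0],0.5],
  ],
)

```text
refused, shift out of range in row 5
```

```bash
python3 go.py .5165 -.1825 .124 99.4
```

```text
6.4 [ 0.513  -0.0781  0.2527] [-180.     0.    99.5] shift [-1.034 -0.138  1.288] turn [-0.     0.001  0.004] q [-9. -0. -1. 89. -0. 72.] F [ 0.2  -0.49  0.31]
```

Request:
apply_moves(
  rows=[
    [[-0.3,-0.05,0],[0,0,0],0.5],
    [[-0.6,-0.09,0.1],[0,0,0],0.5],
    [[-0.9,-0.13,0.3],[0,0,0],0.5],
    [[-1.0,-0.14,0.5],[0,0,0],0.5],
    [[-1.0,-0.14,0.6],[0,0,0],0.5],
    [[-1.0,-0.14,0.6],[0,0,0],0.5],
  ],
)

```text
time: 7.0
ee_pos: [0.515, -0.1764, 0.1914]
tcp_rot: [-179.9, -0.1, 99.5]
wrist_force: [-0.1, 0.6, -0.2]
opening: 0.0427
grasp_force: 0.0
```

```bash
python3 go.py .5165 -.1825 .124 99.4; python3 - <<'E'
from h import *
p,d,K,T=grab("scene"); C=cloud(d,K,T); hsv=cv2.cvtColor(p,cv2.COLOR_RGB2HSV)
m=(np.hypot(C[...,0]-.5165,C[...,1]+.1825)<.02)&(C[...,2]>.055)&(C[...,2]<.09); q=C[m&(d>0)]; print(len(q),q.mean(0),q.max(0))
cv2.imwrite("pics/near.png",cv2.resize(p[115:215,160:280,::-1],(720,600),interpolation=cv2.INTER_CUBIC))
E
```

```text
7.0 [ 0.515  -0.1764  0.1914] [-1.799e+02 -1.000e-01  9.950e+01] shift [-0.063  0.006  0.674] turn [-0.004 -0.003  0.003] q [-19.   4.  -4.  83.   0.  62.] F [-0.1   0.63 -0.23]
33 [ 0.5196307  -0.18205417  0.06953176] [ 0.52497664 -0.17588502  0.08021301]
```

View pics/near.png

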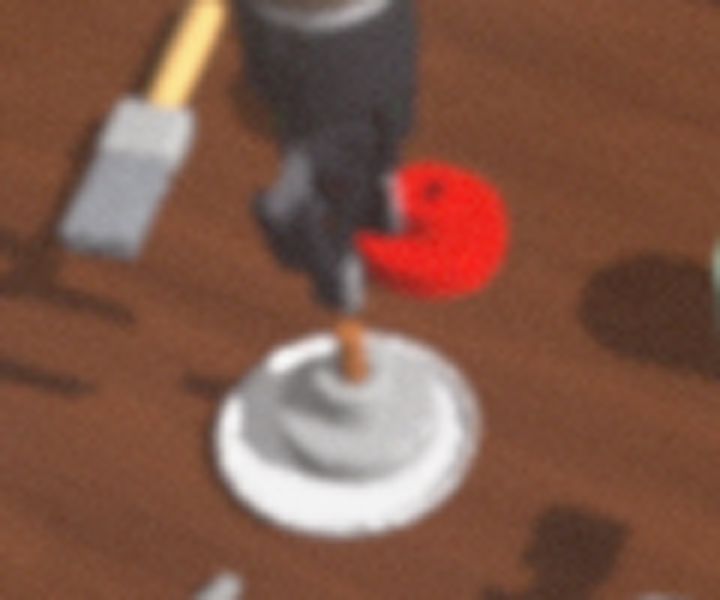

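The fingers straddle the line just above the wooden stem (355,350), with the red look-alike behind and clear. I lower and grip.

Request:
apply_moves(
  rows=[
    [[-0.06,0,0.1],[0,0,0],0.5],
    [[-0.06,0,0.3],[0,0,0],0.5],
    [[-0.06,0,0.5],[0,0,0],0.5],
    [[-0.06,0,0.6],[0,0,0],0.5],
    [[-0.06,0,0.67],[0,0,0],0.5],
    [[-0.06,0,0.67],[0,0,0],0.5],
  ],
)

```text
time: 7.65
ee_pos: [0.5165, -0.1829, 0.1255]
tcp_rot: [-180.0, -0.0, 99.4]
wrist_force: [0.2, 0.7, -0.6]
opening: 0.0426
grasp_force: 0.0
```

Request:
apply_moves(
  rows=[
    [[0,0,0],[0,0,0],0.3],
    [[0,0,0],[0,0,0],0.22],
    [[0,0,0],[0,0,0],0.15],
    [[0,0,0],[0,0,0],0.1],
    [[0,0,0],[0,0,0],0.0],
    [[0,0,0],[0,0,0],0.0],
    [[0,0,0],[0,0,0],0.0],
    [[0,0,0],[0,0,0],0.0],
  ],
  force=40,
)

```text
time: 8.45
ee_pos: [0.517, -0.1832, 0.1268]
tcp_rot: [179.9, 0.0, 99.4]
wrist_force: [0.8, 0.3, 5.8]
opening: 0.0126
grasp_force: 39.1
```

Request:
apply_moves(
  rows=[
    [[0,0,-0.02],[0,0,0],0],
    [[0,0,-0.06],[0,0,0],0],
    [[0,0,-0.12],[0,0,0],0],
    [[0,0,-0.2],[0,0,0],0],
    [[0,0,-0.3],[0,0,0],0],
    [[0,0,-0.3],[0,0,0],0],
    [[0,0,-0.3],[0,0,0],0],
  ],
)

```text
time: 9.15
ee_pos: [0.5167, -0.1832, 0.1563]
tcp_rot: [180.0, 0.0, 99.4]
wrist_force: [0.0, -0.4, -2.8]
opening: 0.0123
grasp_force: 39.0
```

```bash
python3 - <<'E'
from h import *
s=sensors.get_obs();print(s["wrist_force"],s["torque"],s["opening"])
o=[]
for n,(u,v) in(("scene",(218,175)),("top",(322,201))):
    p,d,K,T=grab(n); C=cloud(d,K,T)
    for lo,hi in((.045,.058),(.07,.09),(.003,.016)):
        m=(np.hypot(C[...,0]-.5165,C[...,1]+.1825)<.065)&(C[...,2]>lo)&(C[...,2]<hi)&(d>0); q=C[m]
        if len(q)>3: print(n,len(q),q.mean(0).round(4),((q.min(0)+q.max(0))/2).round(4),(q.max(0)-q.min(0)).round(3))
    o.append(cv2.resize(p[v-45:v+45,u-45:u+45,::-1],(390,390),interpolation=cv2.INTER_CUBIC))
cv2.imwrite("pics/lift.png",np.hstack(o))
E
python3 go.py .611 .0334 .25 99.4
```

```text
[ 0.03095862 -0.43432863 -2.84222603] [ 0.00310339 -0.07241166 -0.04626742] 0.012298074274399214
scene 305 [ 0.5271 -0.177   0.054 ] [ 0.5177 -0.1833  0.0514] [0.08  0.079 0.013]
scene 82 [ 0.5231 -0.1776  0.077 ] [ 0.5189 -0.1817  0.08  ] [0.037 0.036 0.02 ]
scene 372 [ 0.5346 -0.1744  0.0051] [ 0.5204 -0.1853  0.0079] [0.122 0.124 0.01 ]
top 81 [ 0.5195 -0.1511  0.0537] [ 0.5198 -0.1529  0.0511] [0.055 0.019 0.012]
top 209 [ 0.531  -0.1424  0.0058] [ 0.5258 -0.149   0.0085] [0.107 0.054 0.011]
9.25 [ 0.5164 -0.1831  0.1556] [-180.    -0.    99.4] shift [ 1.981  1.287 -0.944] turn [-0.001 -0.     0.   ] q [-20.   4.  -7.  79.  -0.  61.] F [-0.67 -0.01 -1.86]
```

View pics/lift.png

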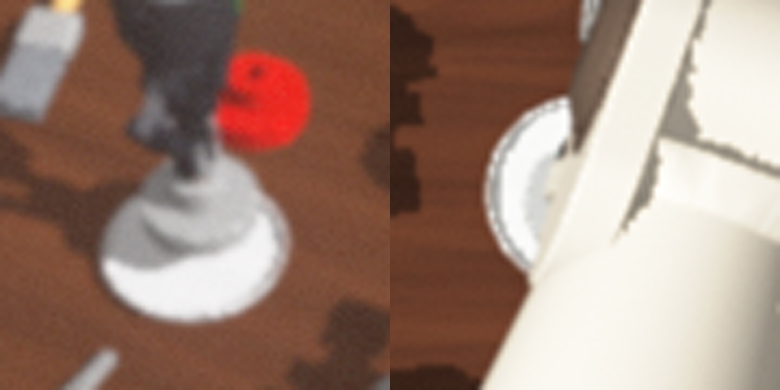

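Both lids are lifted together: the load is about 2 N, and the steel lid hangs level under the fingers at (195,200) in the left half. I carry them to the tin.

Request:
apply_moves(
  rows=[
    [[0,0,-0.1],[0,0,0],0],
    [[0.05,0.03,-0.3],[0,0,0],0],
    [[0.15,0.1,-0.5],[0,0,0],0],
    [[0.3,0.2,-0.7],[0,0,0],0],
    [[0.5,0.33,-0.85],[0,0,0],0],
    [[0.7,0.46,-0.95],[0,0,0],0],
    [[0.88,0.57,-1.0],[0,0,0],0],
    [[1.0,0.65,-1.0],[0,0,0],0],
    [[1.0,0.65,-1.0],[0,0,0],0],
  ],
)

```text
time: 10.15
ee_pos: [0.5648, -0.0725, 0.2558]
tcp_rot: [-180.0, -0.0, 99.5]
wrist_force: [-0.5, -0.5, -1.8]
opening: 0.0124
grasp_force: 39.1
```

Request:
apply_moves(
  rows=[
    [[0.1,0.06,0],[0,0,0],0],
    [[0.3,0.19,0],[0,0,0],0],
    [[0.5,0.32,0],[0,0,0],0],
    [[0.7,0.45,0],[0,0,0],0],
    [[0.85,0.55,0],[0,0,0],0],
    [[0.95,0.61,0],[0,0,0],0],
    [[0.98,0.635,0],[0,0,0],0],
    [[0.98,0.635,0],[0,0,0],0],
    [[0.98,0.635,0],[0,0,0],0],
  ],
)

```text
time: 11.05
ee_pos: [0.6108, 0.0326, 0.2559]
tcp_rot: [-180.0, 0.0, 99.4]
wrist_force: [0.3, 0.4, -1.5]
opening: 0.0125
grasp_force: 39.2
```

```bash
python3 go.py .611 .0334 .21 99.4; python3 - <<'E'
from h import *
o=[]
for n in("scene","top"):
    p,d,K,T=grab(n); C=cloud(d,K,T); r=np.hypot(C[...,0]-.611,C[...,1]-.0334)
    for nm,lo,hi in(("rim",.057,.067),("lidtop",.148,.164),("collar",.172,.188)):
        q=C[(r<.05)&(C[...,2]>lo)&(C[...,2]<hi)&(d>0)]
        if len(q)>3: print(n,nm,len(q),q.mean(0).round(4),((q.min(0)+q.max(0))/2).round(4),(q.max(0)-q.min(0)).round(3))
    np.savez(n+"1.npz",p=p,d=d,K=K,T=T)
    if n=="scene": cv2.imwrite("pics/over.png",cv2.resize(p[150:270,205:355,::-1],(750,600),interpolation=cv2.INTER_CUBIC))
E
```

```text
11.05 [0.6108 0.0326 0.2559] [-180.     0.    99.4] shift [0.008 0.004 0.459] turn [-0.     0.    -0.001] q [ 3. 13. 14. 91. -0. 84.] F [ 0.29  0.35 -1.47]
scene rim 85 [0.6235 0.0397 0.0602] [0.6138 0.0327 0.0607] [0.064 0.066 0.007]
scene lidtop 479 [0.6211 0.0368 0.1545] [0.6114 0.0315 0.1557] [0.081 0.08  0.015]
scene collar 103 [0.6179 0.036  0.1762] [0.6141 0.0319 0.1793] [0.036 0.038 0.014]
```

View pics/over.png

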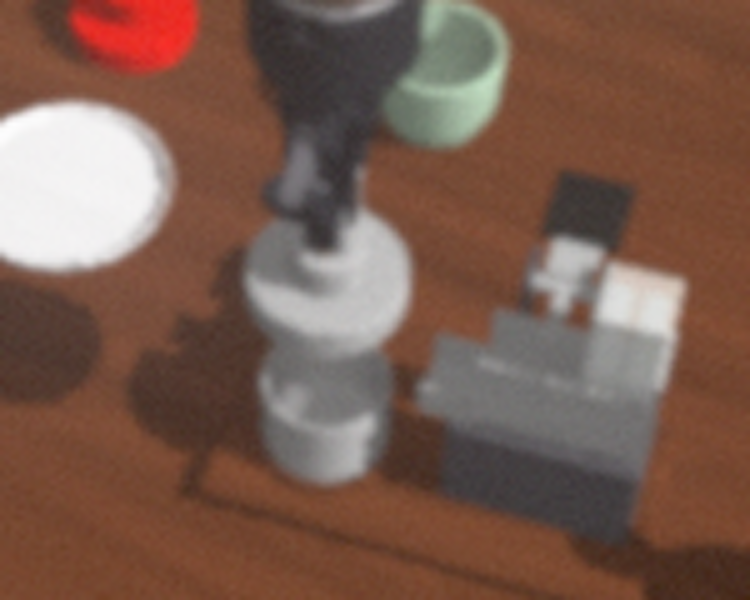

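The lid hangs level and almost over the tin; the lid is at (330,290) and the tin mouth at (325,390). I shift by about 1.5 mm and lower, slowly at the end.

Request:
apply_moves(
  rows=[
    [[0.013,0.012,0.05],[0,0,0],0],
    [[0.013,0.012,0.2],[0,0,0],0],
    [[0.013,0.012,0.35],[0,0,0],0],
    [[0.013,0.012,0.5],[0,0,0],0],
    [[0.013,0.012,0.6],[0,0,0],0],
    [[0.013,0.012,0.66],[0,0,0],0],
    [[0.013,0.012,0.68],[0,0,0],0],
    [[0.013,0.012,0.7],[0,0,0],0],
    [[0.013,0.012,0.7],[0,0,0],0],
  ],
)

```text
time: 12.05
ee_pos: [0.6121, 0.0347, 0.1862]
tcp_rot: [180.0, 0.0, 99.4]
wrist_force: [-0.7, -0.3, -2.0]
opening: 0.012
grasp_force: 39.3
```

Request:
apply_moves(
  rows=[
    [[0,0,0.02],[0,0,0],0],
    [[0,0,0.04],[0,0,0],0],
    [[0,0,0.06],[0,0,0],0],
    [[0,0,0.08],[0,0,0],0],
    [[0,0,0.08],[0,0,0],0],
  ],
)

```text
time: 12.55
ee_pos: [0.6118, 0.0347, 0.1775]
tcp_rot: [-180.0, -0.0, 99.4]
wrist_force: [0.1, -0.3, -1.9]
opening: 0.0119
grasp_force: 39.3
```

Free so far: the plug is in the mouth with no contact force.

Request:
apply_moves(
  rows=[
    [[0,0,0.01],[0,0,0],0],
    [[0,0,0.02],[0,0,0],0],
    [[0,0,0.03],[0,0,0],0],
    [[0,0,0.04],[0,0,0],0],
    [[0,0,0.05],[0,0,0],0],
    [[0,0,0.05],[0,0,0],0],
  ],
)

```text
time: 13.15
ee_pos: [0.6119, 0.0347, 0.1727]
tcp_rot: [-180.0, -0.0, 99.4]
wrist_force: [-0.1, -0.2, -2.2]
opening: 0.0127
grasp_force: 39.3
```

Request:
apply_moves(
  rows=[
    [[0,0,0.01],[0,0,0],0],
    [[0,0,0.02],[0,0,0],0],
    [[0,0,0.02],[0,0,0],0],
  ],
)

```text
time: 13.45
ee_pos: [0.6119, 0.0347, 0.1709]
tcp_rot: [180.0, 0.0, 99.4]
wrist_force: [0.5, 0.2, -1.4]
opening: 0.0121
grasp_force: 39.4
```

Request:
apply_moves(
  rows=[
    [[0,0,0.01],[0,0,0],0],
    [[0,0,0.01],[0,0,0],0],
  ],
)

```text
time: 13.65
ee_pos: [0.612, 0.0347, 0.1709]
tcp_rot: [179.9, 0.0, 99.4]
wrist_force: [-2.0, -0.9, 5.1]
opening: 0.0125
grasp_force: 39.9
```

Request:
apply_moves(
  rows=[
    [[0,0,0.01],[0,0,0],0],
    [[0,0,0.01],[0,0,0],0],
  ],
)

```text
time: 13.85
ee_pos: [0.612, 0.0347, 0.1708]
tcp_rot: [179.9, 0.0, 99.4]
wrist_force: [-4.4, -0.3, 10.9]
opening: 0.0121
grasp_force: 40.4
```

Contact at TCP z = 0.1708, which is the predicted seated height. I ease the push off and open.

Request:
apply_moves(
  rows=[
    [[0,0,-0.015],[0,0,0],0],
    [[0,0,-0.015],[0,0,0],0.3],
    [[0,0,-0.015],[0,0,0],0.5],
    [[0,0,-0.015],[0,0,0],0.7],
    [[0,0,-0.015],[0,0,0],0.7],
    [[0,0,-0.015],[0,0,0],0.7],
    [[0,0,-0.015],[0,0,0],0.7],
  ],
)

```text
time: 14.55
ee_pos: [0.6119, 0.0347, 0.1703]
tcp_rot: [-180.0, -0.0, 99.4]
wrist_force: [1.2, -0.2, 0.3]
opening: 0.0596
grasp_force: 0.0
```

```bash
python3 go.py .6118 .0347 .152 99.4; python3 - <<'E'
from h import *
p,d,K,T=grab("scene"); C=cloud(d,K,T); r=np.hypot(C[...,0]-.611,C[...,1]-.0334)
for nm,lo,hi in(("lidtop",.063,.078),("collar",.087,.099),("stem",.103,.125)):
    q=C[(r<(.05 if nm!="stem" else .013))&(C[...,2]>lo)&(C[...,2]<hi)&(d>0)]
    if len(q)>3:
        print(nm,len(q),q.mean(0).round(4),((q.min(0)+q.max(0))/2).round(4),(q.max(0)-q.min(0)).round(3))
        if nm=="lidtop": 
            q=q[(q[:,2]>.066)&(q[:,2]<.074)]; print("plane slope",np.linalg.lstsq(np.c_[q[:,:2]-q[:,:2].mean(0),np.ones(len(q))],q[:,2],rcond=None)[0].round(4))
cv2.imwrite("pics/seat.png",cv2.resize(p[170:270,205:330,::-1],(750,600),interpolation=cv2.INTER_CUBIC))
E
```

```text
14.55 [0.6119 0.0347 0.1703] [-180.    -0.    99.4] shift [ 0.    -0.001  0.183] turn [-0. -0.  0.] q [ 3. 13.  4. 81.  0. 84.] F [ 1.16 -0.18  0.34]
lidtop 373 [0.6226 0.0428 0.0693] [0.6118 0.0341 0.0704] [0.081 0.078 0.015]
plane slope [ 0.0024 -0.      0.0695]
collar 53 [0.6097 0.0452 0.0912] [0.6115 0.0437 0.0913] [0.034 0.019 0.008]
```

View pics/seat.png

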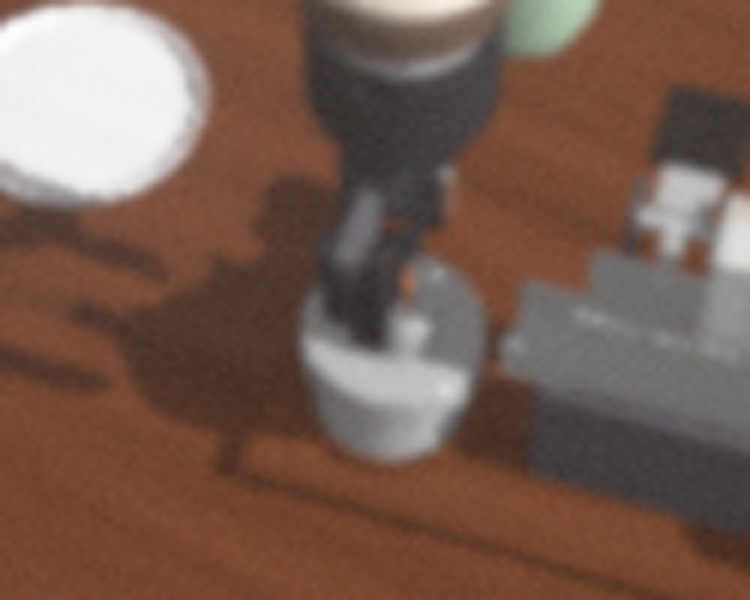

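The lids are seated: outer top at z = 0.0695 against 0.070 expected, and level. In the picture the outer lid at (395,350) sits on the tin, with the fingers free around the stem at (408,280). Next I grip the collar.

Request:
apply_moves(
  rows=[
    [[0,0,0.05],[0,0,0],0.7],
    [[0,0,0.12],[0,0,0],0.7],
    [[0,0,0.18],[0,0,0],0.7],
    [[0,0,0.22],[0,0,0],0.7],
    [[0,0,0.23],[0,0,0],0.7],
    [[0,0,0.23],[0,0,0],0.7],
  ],
)

```text
time: 15.2
ee_pos: [0.6118, 0.0347, 0.1471]
tcp_rot: [-180.0, -0.0, 99.4]
wrist_force: [-0.9, 0.0, 0.9]
opening: 0.0601
grasp_force: 0.0
```

Request:
apply_moves(
  rows=[
    [[0,0,0],[0,0,0],0.6],
    [[0,0,0],[0,0,0],0.55],
    [[0,0,0],[0,0,0],0.5],
    [[0,0,0],[0,0,0],0.45],
    [[0,0,0],[0,0,0],0.4],
    [[0,0,0],[0,0,0],0.35],
    [[0,0,0],[0,0,0],0.3],
    [[0,0,0],[0,0,0],0.3],
  ],
  force=30,
)

```text
time: 16.0
ee_pos: [0.612, 0.0347, 0.1479]
tcp_rot: [180.0, 0.0, 99.4]
wrist_force: [-1.3, -0.7, 6.4]
opening: 0.039
grasp_force: 29.8
```

Request:
apply_moves(
  rows=[
    [[0,0,-0.01],[0,0,0],0.3],
    [[0,0,-0.02],[0,0,0],0.3],
    [[0,0,-0.04],[0,0,0],0.3],
    [[0,0,-0.07],[0,0,0],0.3],
    [[0,0,-0.1],[0,0,0],0.3],
    [[0,0,-0.1],[0,0,0],0.3],
  ],
)

```text
time: 16.6
ee_pos: [0.6121, 0.0347, 0.1579]
tcp_rot: [180.0, 0.0, 99.4]
wrist_force: [0.1, -1.1, -1.2]
opening: 0.0386
grasp_force: 30.3
```

Load is about 1.1 N, so only the outer lid is coming up. I continue.

Request:
apply_moves(
  rows=[
    [[0,0,-0.05],[0,0,0],0.3],
    [[0,0,-0.1],[0,0,0],0.3],
    [[0,0,-0.15],[0,0,0],0.3],
    [[0,0,-0.2],[0,0,0],0.3],
    [[0,0,-0.26],[0,0,0],0.3],
    [[0,0,-0.32],[0,0,0],0.3],
    [[0,0,-0.4],[0,0,0],0.3],
    [[0,0,-0.48],[0,0,0],0.3],
    [[0,0,-0.56],[0,0,0],0.3],
    [[0,0,-0.64],[0,0,0],0.3],
    [[0,0,-0.72],[0,0,0],0.3],
    [[0,0,-0.8],[0,0,0],0.3],
    [[0,0,-0.86],[0,0,0],0.3],
    [[0,0,-0.9],[0,0,0],0.3],
    [[0,0,-0.9],[0,0,0],0.3],
    [[0,0,-0.9],[0,0,0],0.3],
    [[0,0,-0.9],[0,0,0],0.3],
  ],
)

```text
time: 18.3
ee_pos: [0.6118, 0.0347, 0.2469]
tcp_rot: [-180.0, -0.0, 99.4]
wrist_force: [0.7, -0.2, -1.6]
opening: 0.0388
grasp_force: 30.3
```

```bash
python3 - <<'E'
from h import *
s=sensors.get_obs(); print(s["wrist_force"],s["opening"],s["grasp_force"])
p,d,K,T=grab("scene"); C=cloud(d,K,T); r=np.hypot(C[...,0]-.6118,C[...,1]-.0341)
for nm,lo,hi in(("outertop",.158,.178),("flange",.062,.070),("stem",.075,.125)):
    q=C[(r<.05)&(C[...,2]>lo)&(C[...,2]<hi)&(d>0)]
    if len(q)>3: print(nm,len(q),q.mean(0).round(4),((q.min(0)+q.max(0))/2).round(4),(q.max(0)-q.min(0)).round(3))
print("pad z",C[193,322])
cv2.imwrite("pics/end.png",cv2.resize(p[150:270,205:355,::-1],(750,600),interpolation=cv2.INTER_CUBIC))
E
```

```text
[ 0.74628558 -0.20274738 -1.57509184] 0.03883816510022583 30.307547226548195
outertop 437 [0.6246 0.0433 0.1676] [0.6131 0.0333 0.1682] [0.079 0.08  0.02 ]
flange 342 [0.6175 0.0363 0.0657] [0.6136 0.0336 0.0661] [0.064 0.065 0.008]
stem 32 [0.6162 0.0357 0.0886] [0.6146 0.0342 0.0891] [0.008 0.013 0.026]
pad z [0.51728898 0.12891318 0.14707139]
```

View pics/end.png

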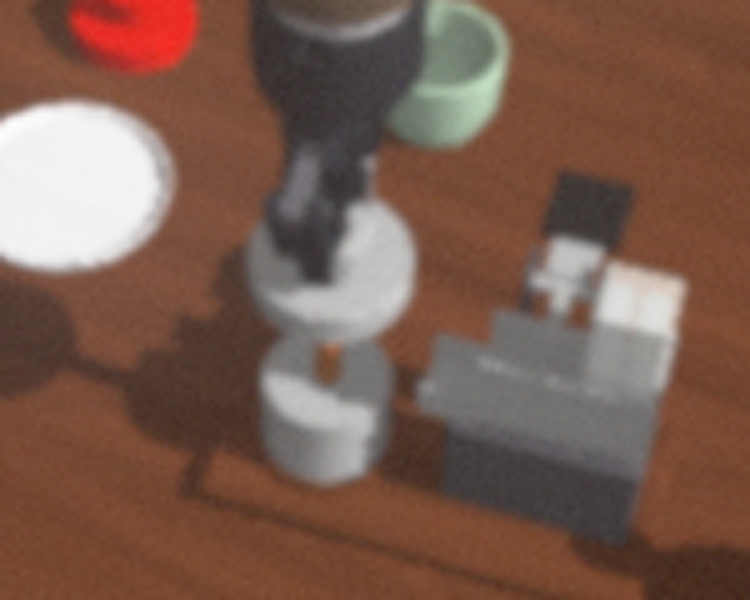

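The inner lid is seated with its stem at (328,360) and flange top at z = 0.066. The outer lid is held level above it at (335,265), its edge about 135 mm above the tin's underside, and the pedal is up. I hand the job in.

```bash
python3 -c "
from workcell import bot
print(bot.job_done())"
```

```text
the job is handed in; nothing more can be done
None
```

The job is handed in at about 18 s; the hand-in gave no verdict. The last pictures show the clip in the tin (seen before the lids went on), the inner lid seated on it, the pedal up, and the outer lid held level in the air.

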